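# Dry-fit a U-shaped frame in the corner gluing jig and lock the cam

## Task

Dry-fit the little U-shaped frame in the plywood corner jig: slide the square L-shaped MDF piece fully home into the corner of the two fences first, a limb along each fence, then butt the straight bar against the end of the L's short limb, with the bar's own end up against the back fence. When both sit home and flat, swing the cam lever round until the cam grips the bar tight, then let go. Leave everything else on the bench where it is.

Things in the scene. Friction and masses are not known exactly. Their poses are not given: they have to be found in the camera images.
- jig_corner (a point): Where the two fence faces of the fixed plywood corner jig meet, on top of its 12 mm base. x axis points square into the BACK fence, y square into the LEFT fence, z up: pieces lie at negative x and y. Brown fences, 12 mm high above the base, 16 mm thick; back fence face spans y = -126 to -6 mm (a gap in the corner lets dust out), left fence face x = -110 to +16 mm. The jig's place and yaw vary.
- jig_bed (a point): Centre of the top of the jig's plywood base, 12 mm above the bench; axes as jig_corner, in whose frame it lies at x = -52, y = -59.5 mm. The base measures 136 mm along x and 151 mm along y, screwed to the bench, flat and free apart from the fences and the cam.
- cam (a joint): Dark wooden eccentric cam clamp on a vertical bolt at the jig's right. 0 = open, lever pointing right (-100 deg from the jig's x axis); grows as the lever swings CLOCKWISE seen from above to the jig's front (stop at 1.396 rad, lever along -x). Starts at 0 to 0.2 and stays where it is left (friction 0.12 N m). It meets a home bar at about 1.05 rad and grips it harder towards the stop.
- knob (a point): Middle of the upright round wooden knob at the end of the cam lever, where to grip or push: 13 to 17 mm thick, from 36 to 65 mm above the bench, this point 49 mm above it and 75 mm from the pivot axis. The lever bar below it is 18 mm wide, 28 to 36 mm above the bench. It needs 2 N to swing and 5 to 20 N over the last of the stroke, as the cam bites.
- pivot (a point): Vertical turning axis of the cam, at the height of the knob's middle; x = -8, y = -106.4 mm in the frame of jig_corner. Its bolt reaches 43 mm above the bench. The cam disc (radius 15 mm, eccentricity 11 mm, 13 to 28 mm above the bench) stands 8 to 10 mm clear of a home bar when open and presses it 12 to 15 mm from the back fence, opposite the short limb's end.
- ell_mid (a point): Middle (half-way up) of the square L-shaped piece: bare MDF, blue edges, 62.4 (x) x 65.7 (y) x 15.4 mm, flat, 28 g. Long limb x = -31.2 to -8.4, y = -32.8 to +32.8 mm; short limb x = -8.4 to +31.2, y = +9 to +32.8 mm; the rest is an open notch. Home, its y axis points along the jig's +x, its x axis along the jig's -y, its middle 32.8 mm from the back fence, 31.2 mm from the left one.
- ell_corner (a point): Outer square corner of the L-shaped piece (x = -31.2, y = +32.8 mm from its middle), on its underside; same axes as ell_mid. It belongs at jig_corner, the long limb then along the left fence and the short limb along the back fence.
- bar_mid (a point): Middle (half-way up) of the straight bar: bare MDF, blue edges, 20.6 (x) x 65.4 (y) x 15.9 mm, flat, 16 g. Home, its long y axis lies along the jig's x axis (either way round), one end on the back fence, its side on the end of the short limb: its middle is 32.7 mm from the back fence and 72.7 mm from the left fence, leaving a bay 39.6 mm wide between bar and long limb.
- bent_mid (a point): Middle of the bent angle piece, a bystander of the same batch: blue edges, 50 x 73 x 16 mm, its two limbs meet at an oblique angle instead of squarely. It changes places with the L and the bar. Leave it alone.
- offcut: Short off-cut of the same MDF, 38 x 19 x 16 mm, at the front of the bench; origin at its underside. Leave it alone.
- sanding_block: MDF sanding block, 60 x 99 x 23 mm, to the left of the jig; origin at its underside. Leave it alone.
- tape_roll: Roll of masking tape lying flat, 109 mm across, 30 mm high; origin at its underside. Leave it alone.
- spring_clamp: Red spring clamp lying flat, 52 x 107 x 20 mm, front left; origin at its underside. Leave it alone.
- pencil: Red pencil, 142 x 7 mm, its y axis along it, lying before the drawers; origin at its underside. Leave it alone.
- glue_bottle: Glue bottle standing at the back left, 56 mm across, 178 mm tall; origin at its underside. A paint tin (77 mm across, 77 mm tall, fixed) stands to its right, before the wall, some 180 mm away. Leave them alone.
- marker_1: Marker pen, 135 x 17 mm, at the front of the bench; origin at its underside. Leave it alone.
- bench_vice: Green bench vice bolted to the bench, 94 mm tall; origin on the bench under it. It fills x = -90 to +76 mm and y = -61 to +61 mm of its own frame. Does not move.
- drawer_box: Grey steel drawer unit, 205 mm tall; origin at its underside. It fills x = -78 to +92 mm and y = -150 to +150 mm of its own frame, and a drawer (76 to 136 mm above the bench) stands out of its front to x = -135 mm. Does not move.

How it is judged:
By the outcome, as a careful person would: the job done as asked, in the order asked, and still so for the second after the job is handed in, with the robot touching nothing.
It also fails if it takes over 72 s, if anything falls off the work surface, if the arm or the gripper's body presses on something with over 40 N, if the wrist force passes 120 N, or if a joint passes its speed limit or range.

## Robot

A 6-joint arm with a two-finger parallel gripper is mounted at the origin on a cart in front of the work surface, level with it; the furniture and walls round the work are solid. World frame = base frame: x ahead of the robot, y to its left, z up, the work surface at z = 0. Lengths are in m, angles in rad, forces in N, time in s.
With the tool pointing down it reaches from about 0.275 to 0.875 m from the base axis. Payload 12.5 kg.
Tool frame: the origin (TCP) lies on the centre line of the jaws, within the pads' length; the fingertips stand r.finger_overhang ahead of it and the grasp point (between the pads) lies 3 mm ahead of it (r.finger_overhang is the distance from the TCP to the fingertips, in m); z points along the fingers, y is the line along which they close (so a half turn about z gives the same grasp; the last joint's range is limited). The gripper opens to 85 mm and grips with 20 to 120 N. Pads are 22 mm wide; open, the fingers measure 114 mm over their backs; the gripper's body (76 mm by 85 mm) begins 54 mm behind the grasp point. The pads swing forward as they close: fully open they stand 13 mm farther back than shut.
Start: joints at [1.253, 0.351, 1.652, -0, 1.139, -0.085], TCP at [0.127, 0.535, 0.253] pointing down, gripper open.
Joint ranges: [-2.75, 2.75], [-0.79, 2.1], [0.01, 2.65], [-1.57, 4.71], [0.07, 3.14], [-2.87, 2.87]. Speed limits (rad/s): [2.22, 2.22, 2.79, 3.14, 3.14, 3.14].

## Interface

Orientations are given as a unit quaternion [x, y, z, w].
In Python, from cell import r, optics gives the robot as it stands. The module is installed in compiled form; this text tells all that it offers. Calls block until the motion is done:
- r.move_to(position, orientation): joint-space move of the TCP to a pose.
- r.move_linear(position, rot=None, vel=0.15): straight line of the TCP; rot=None keeps the orientation; vel is the mean speed in m/s.
- r.set_joints(angles): joint-space move.
- r.set_gripper(opening, squeeze=None): opening from 0.0 (shut) to 1.0 (fully open); squeeze is the grip in N (None keeps the last); returns when the fingers have stopped.
- r.sleep(seconds).
- r.inverse_kinematics(position, orientation): joint angles nearest the present ones, or None.
- optics.get_image(name): name is "scene" or "top" or "wrist"; returns a dict with "pixels" (480x640x3 uint8, red, green, blue), "depth" (480x640 float32, m along the optical axis (not along the pixel's ray), 0 where there is no reading), "fx", "fy", "cx", "cy" (pixels), "camera_from_world" (4x4, takes a point from world to camera coordinates); the wrist camera has in their place "mount" (4x4, takes a point from camera to tool coordinates, whose origin is the TCP and whose axes are the flange's). Camera axes: x right, y down, z forward; pixel columns grow to the right and rows downward; lengths in m; the calibration is good to about 2 mm. A picture is of the moment at which its call begins: read the wrist's pose just before it.
A pose or a line that the arm cannot do raises r.PlanningError and nothing moves.
- r.hand_in(): hands the job in; it is judged then, once.
Readings, each from a call of its own:
- r.current_t(): time.
- r.current_q(): joint angles.
- r.current_qvel(): joint speeds.
- r.current_effort(): joint torques, N m.
- r.current_tool_pos(): TCP position.
- r.current_ee_rot(): TCP orientation.
- r.current_contact_force(): force on the tool from outside, world axes, zero at the start.
- r.current_torque(): the same for the moment, N m.
- r.current_opening(): opening from 0.0 (shut) to 1.0 (fully open).
- r.current_finger_force(): force on a finger pad.
Only numpy, scipy, OpenCV 4.12 (cv2) and the standard library are available. Lean on these libraries where they do the work, as an engineer would, in place of code of your own. Each camera call takes 0.05 s, during which the arm holds its last target. There are 200 camera calls.

## Working session

There is one attempt and no reset: what is moved stays moved. The work goes in short steps, each a Python script; the robot and the scene stay as the last script left them, time stands still between calls to the robot, and variables do not carry over. Pictures are saved under pics/ and viewed, at most 10 in all, crops included, and the job is handed in when it is done.

```bash
ls; mkdir -p pics; python3 - <<'E'
from cell import r, optics
import cv2,numpy as np
for n in ["top","scene"]:
    im=optics.get_image(n); np.savez(f"{n}0.npz",**im)
    cv2.imwrite(f"pics/{n}0.png",im["pixels"][:,:,::-1])
    print(n,im["fx"],im["fy"],im["cx"],im["cy"],im["camera_from_world"].round(3).tolist())
print(r.finger_overhang,r.current_t(),r.current_ee_rot())
E
```

```text
pics
top 503.06621587027945 503.06621587027945 320.7716795610397 241.48061663199658 [[0.019, -1.0, 0.015, 0.246], [-0.989, -0.021, -0.144, 0.506], [0.144, -0.012, -0.989, 0.95], [0.0, 0.0, 0.0, 1.0]]
scene 583.2297543169545 583.2297543169545 320.50735569411063 237.23786654012767 [[0.889, -0.459, -0.01, -0.327], [-0.327, -0.617, -0.716, 0.351], [0.322, 0.639, -0.698, 0.855], [0.0, 0.0, 0.0, 1.0]]
0.022 0.1 [ 1.16125288e-01  9.93234436e-01 -5.10508596e-04 -1.08583483e-04]
```

View pics/top0.png

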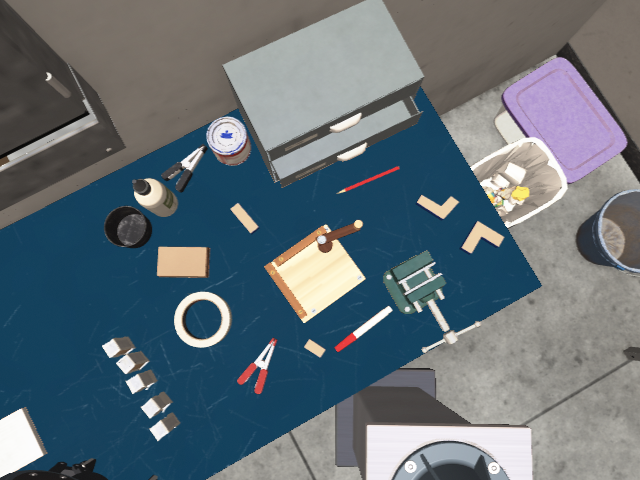

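The top view shows the jig at about (315,272) with the cam knob at (358,225), the bar at (244,218), and two angle pieces at (438,206) and (482,238). I'll enlarge these areas.

```bash
cat > h.py <<'E'
import numpy as np,cv2
def bp(im,u,v,z):
    """pixel -> world at height z (fixed camera)"""
    T=np.linalg.inv(im["camera_from_world"]);d=T[:3,:3]@np.array([(u-im["cx"])/im["fx"],(v-im["cy"])/im["fy"],1.])
    o=T[:3,3];return o+d*(z-o[2])/d[2]
def proj(im,p):
    c=im["camera_from_world"]@np.append(p,1.);return [im["fx"]*c[0]/c[2]+im["cx"],im["fy"]*c[1]/c[2]+im["cy"]]
E
python3 - <<'E'
from h import *
im=dict(np.load("top0.npz"));p=im["pixels"][:,:,::-1]
c=p[180:330,225:385];d=p[180:270,400:520]
a=cv2.resize(c,None,fx=3.5,fy=3.5,interpolation=cv2.INTER_CUBIC);b=cv2.resize(d,None,fx=2,fy=2,interpolation=cv2.INTER_CUBIC)
o=np.zeros((a.shape[0],800,3),np.uint8);o[:,:a.shape[1]]=a;o[:b.shape[0],a.shape[1]:]=b
cv2.imwrite("pics/c1.png",o)
for u,v in [(244,218),(438,206),(482,238),(315,272),(358,225),(325,240)]: print(u,v,bp(im,u,v,.015).round(3))
# mdf tops
hsv=cv2.cvtColor(p,cv2.COLOR_BGR2HSV);print(hsv[218,244],hsv[212,441],hsv[270,315],hsv[290,290])
m=cv2.inRange(hsv,(5,40,120),(25,160,255))
n,l,s,ce=cv2.connectedComponentsWithStats(m)
for i in range(1,n):
    if 80<s[i,4]<6000:
        cs,_=cv2.findContours((l==i).astype(np.uint8),0,2);k=max(cs,key=cv2.contourArea)
        ap=cv2.approxPolyDP(k,2.5,True)[:,0]
        print(s[i].tolist(),[(bp(im,*q,.0157)[:2]*1000).round().tolist() for q in ap])
E
```

```text
244 218 [0.548 0.411 0.015]
438 206 [0.581 0.02  0.015]
482 238 [ 0.517 -0.068  0.015]
315 272 [0.442 0.266 0.015]
358 225 [0.539 0.182 0.015]
325 240 [0.507 0.247 0.015]
[ 18  68 236] [ 18  68 237] [ 23  49 253] [ 14 107 171]
[214, 142, 36, 22, 259] [[706.0, 409.0], [674.0, 438.0], [669.0, 454.0], [681.0, 477.0], [665.0, 462.0], [661.0, 431.0], [679.0, 410.0]]
[138, 179, 28, 35, 345] [[624.0, 615.0], [612.0, 597.0], [585.0, 583.0], [570.0, 600.0], [576.0, 624.0], [554.0, 579.0], [566.0, 588.0], [583.0, 573.0], [604.0, 574.0], [618.0, 585.0]]
[494, 184, 36, 18, 239] [[621.0, -167.0], [630.0, -143.0], [621.0, -105.0], [611.0, -95.0], [595.0, -125.0], [605.0, -129.0], [595.0, -145.0], [611.0, -130.0], [622.0, -140.0], [618.0, -152.0], [625.0, -163.0], [606.0, -164.0], [601.0, -148.0], [599.0, -156.0], [606.0, -166.0]]
[417, 195, 42, 23, 435] [[590.0, 62.0], [558.0, 16.0], [559.0, 8.0], [590.0, -21.0], [600.0, -5.0], [581.0, 18.0], [603.0, 52.0]]
[487, 194, 22, 22, 114] [[608.0, -80.0], [600.0, -95.0], [586.0, -92.0], [592.0, -94.0], [586.0, -106.0], [579.0, -98.0], [565.0, -106.0], [57
[... 511 characters left out ...]
59.0], [506.0, 265.0], [516.0, 260.0], [513.0, 245.0], [503.0, 247.0], [515.0, 240.0], [519.0, 224.0], [513.0, 221.0], [521.0, 222.0], [532.0, 196.0], [528.0, 184.0], [539.0, 174.0]]
[462, 222, 42, 31, 567] [[498.0, -27.0], [489.0, -45.0], [521.0, -66.0], [504.0, -96.0], [520.0, -110.0], [550.0, -59.0]]
[157, 247, 50, 31, 1447] [[486.0, 578.0], [430.0, 577.0], [430.0, 482.0], [488.0, 485.0]]
[181, 299, 40, 42, 125] [[385.0, 498.0], [363.0, 522.0], [338.0, 524.0], [310.0, 501.0], [308.0, 472.0], [333.0, 448.0], [312.0, 465.0], [308.0, 493.0], [334.0, 522.0], [367.0, 518.0], [383.0, 499.0], [385.0, 476.0]]
[305, 339, 20, 18, 182] [[312.0, 275.0], [296.0, 282.0], [280.0, 253.0], [293.0, 246.0]]
```

View pics/c1.png

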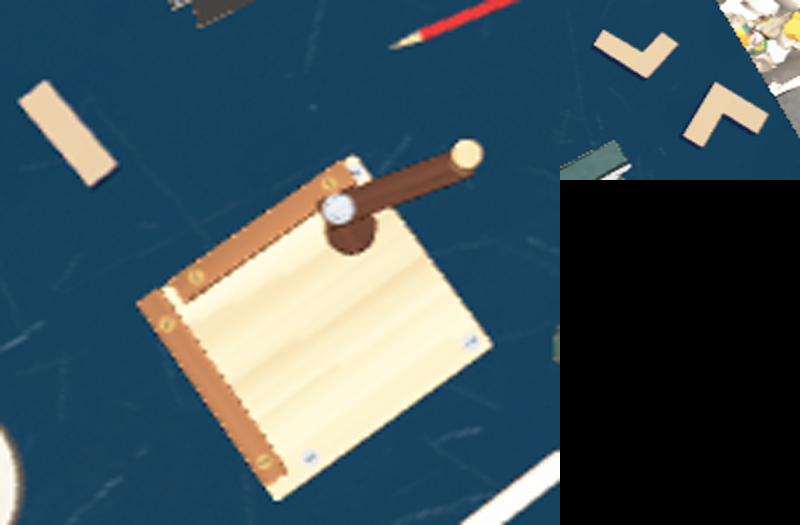

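The square piece is the right one: its outer corner is at about (0.550,-0.059), and its arms are perpendicular. The left one is oblique. The jig yaw is about 37°. Next come close wrist views.

```bash
cat >> h.py <<'E'
def quat(phi):
    """tool down, tool y (closing line) at world angle phi (deg)"""
    a=np.radians((phi+90)/2);return [np.cos(a),np.sin(a),0.,0.]
def wimg(r,optics):
    from scipy.spatial.transform import Rotation as R
    p,q=r.current_tool_pos(),r.current_ee_rot()
    im=dict(optics.get_image("wrist"));T=np.eye(4);T[:3,:3]=R.from_quat(q).as_matrix();T[:3,3]=p
    im["camera_from_world"]=np.linalg.inv(T@im["mount"]);return im
E
python3 - <<'E'
from h import *
from cell import r,optics
ims=[]
for i,(x,y,z,phi) in enumerate([(.42,.30,.30,127),(.53,-.06,.26,59.6)]):
    r.move_to([x,y,z],quat(phi)); im=wimg(r,optics); np.savez(f"w{i}.npz",**im); ims.append(im["pixels"][:,:,::-1])
    print(r.current_t(),r.current_q(),r.current_tool_pos(),bp(im,320,240,.01),im["mount"].round(3).tolist())
cv2.imwrite("pics/w01.png",np.hstack([cv2.resize(k,(400,300),interpolation=cv2.INTER_AREA) for k in ims]))
E
```

```text
1.575 [ 5.31328163e-01  2.42630526e-01  1.67971099e+00  1.40938270e-04
  1.21951014e+00 -1.68559592e+00] [0.41958135 0.30056218 0.29985986] [0.45401099 0.32709135 0.01      ] [[-0.0, -0.961, -0.276, 0.07], [1.0, -0.0, -0.0, 0.001], [0.0, -0.276, 0.961, -0.12], [0.0, 0.0, 0.0, 1.0]]
3.0333 [-1.98108355e-01  3.13235512e-01  1.68683183e+00  1.82381391e-04
  1.14129592e+00 -1.24049409e+00] [ 0.53011696 -0.05894769  0.2601656 ] [ 0.55732256 -0.07461971  0.01      ] [[-0.0, -0.961, -0.277, 0.071], [1.0, -0.0, -0.0, 0.001], [0.0, -0.277, 0.961, -0.12], [0.0, 0.0, 0.0, 1.0]]
```

View pics/w01.png

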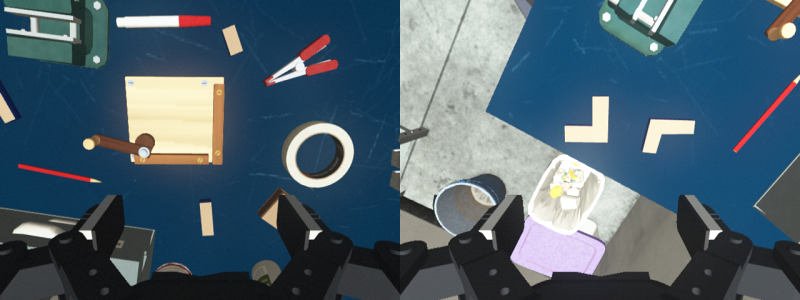

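Left half: the jig at about (170,120), with the bar at (206,217) and the lever pointing left, which is open. Right half: the square L at (588,120) and the bent piece at (668,135). Next I'll fit the models to the masks.

```bash
cat >> h.py <<'E'
from scipy.optimize import minimize
def w2(pose,pts,z):
    x,y,a=pose;c,s=np.cos(a),np.sin(a);p=np.asarray(pts,float)
    return np.c_[x+c*p[:,0]-s*p[:,1],y+s*p[:,0]+c*p[:,1],np.full(len(p),z)]
def rend(im,polys):
    m=np.zeros((960,1280),np.uint8)
    for P in polys:
        uv=np.array([proj(im,p) for p in P])*2+.5
        cv2.fillPoly(m,[np.round(uv*16).astype(np.int32)],255,cv2.LINE_AA,4)
    return m
def up(m): return cv2.resize(m,(1280,960),interpolation=cv2.INTER_LINEAR)
def fit(cost,p0):
    b=None
    for d in (.006,.003,.001):
        sx=np.array([p0]+[[p0[0]+d,p0[1],p0[2]],[p0[0],p0[1]+d,p0[2]],[p0[0],p0[1],p0[2]+12*d]])
        b=minimize(cost,p0,method="Nelder-Mead",options=dict(initial_simplex=sx,xatol=1e-5,fatol=.5,maxiter=150));p0=b.x
    return b.x,b.fun
ELL=np.array([[-31.2,-32.8],[-8.4,-32.8],[-8.4,9],[31.2,9],[31.2,32.8],[-31.2,32.8]])/1e3
BAR=np.array([[-10.3,-32.7],[10.3,-32.7],[10.3,32.7],[-10.3,32.7]])/1e3
def blob(im,lo,hi,u=None,v=None):
    m=cv2.inRange(cv2.cvtColor(im["pixels"],cv2.COLOR_RGB2HSV),lo,hi)
    if u is not None:
        n,l=cv2.connectedComponents(m);m=((l==l[v,u])*255).astype(np.uint8)
    return m
def fitpiece(im,mask,pts,z,p0):
    M=up(mask).astype(float)/255
    return fit(lambda p:np.abs(rend(im,[w2(p,pts,z)])/255.-M).sum(),p0)+(M.sum(),)
def box(im,pose,x0,x1,y0,y1,z0,z1):
    P=[[x0,y0],[x1,y0],[x1,y1],[x0,y1]];Q=np.vstack([w2(pose,P,z0),w2(pose,P,z1)])
    uv=np.array([proj(im,p) for p in Q],np.float32);h=cv2.convexHull(uv,returnPoints=False)[:,0];return Q[h]
def fitjig(im,p0):
    H=cv2.cvtColor(im["pixels"],cv2.COLOR_RGB2HSV)
    fb=cv2.inRange(H,(5,95,120),(20,255,235));lb=cv2.inRange(H,(12,20,200),(35,94,255))
    roi=rend(im,[box(im,p0,-.135,.03,-.148,.03,.012,.012)])/255.
    fb,lb=[up(k)/255.*roi for k in (fb,lb)]
    def cost(p):
        F=rend(im,[box(im,p,0,.016,-.126,-.006,.012,.024),box(im,p,-.11,.016,0,.016,.012,.024)])/255.
        B=rend(im,[box(im,p,-.12,.016,-.135,.016,.012,.012)])/255.*(1-F)
        return np.abs(F-fb).sum()+np.abs(B-lb).sum()
    return fit(cost,p0)+(fb.sum()+lb.sum(),)
E
cat > m.py <<'E'
from h import *
a=dict(np.load("w0.npz"));b=dict(np.load("w1.npz"));t=dict(np.load("top0.npz"))
H=cv2.cvtColor(a["pixels"],cv2.COLOR_RGB2HSV);print(H[347,330],H[170,355],cv2.cvtColor(b["pixels"],cv2.COLOR_RGB2HSV)[205,310])
lo,hi=(8,30,140),(28,150,255)
mid=w2([0,0,np.radians(-31)],[[31.2e-3,-32.8e-3]],0)[0]
e0=[.550+mid[0],-.059+mid[1],np.radians(-31)]
for nm,im in(("w",b),("top",t)):
    u,v=np.round(proj(im,w2(e0,[[-.02,0]],.0154)[0])).astype(int);print(u,v)
    x,f,n=fitpiece(im,blob(im,lo,hi,u,v),ELL,.0154,e0);print("ell",nm,(x[:2]*1e3).round(1),np.degrees(x[2]).round(1),f/n)
b0=[.548,.411,np.radians(-46)]
for nm,im in(("w",a),("top",t)):
    u,v=np.round(proj(im,[.548,.411,.0159])).astype(int)
    x,f,n=fitpiece(im,blob(im,lo,hi,u,v),BAR,.0159,b0);print("bar",nm,(x[:2]*1e3).round(1),np.degrees(x[2]).round(1),f/n)
    x,f,n=fitjig(im,[.449,.345,np.radians(37)]);print("jig",nm,(x[:2]*1e3).round(1),np.degrees(x[2]).round(1),f/n)
E
python3 m.py
```

```text
[ 18  71 222] [ 14 139 191] [ 23  32 253]
295 238
ell w [ 562.5 -105. ] -27.6 0.9905100142583434
494 226
ell top [587.8 -58.2] -23.6 0.9978588233161231
bar w [546.5 410.9] -47.9 0.09500143873062851
jig w [445.9 345.9] 36.6 0.13030056031083198
bar top [548.4 410.3] -49.9 0.13392968652429124
jig top [447.9 345.8] 36.3 0.1342571327933835
```

```bash
sed -i 's/radians(-31)/radians(-121)/g' m.py; python3 m.py | grep ell; python3 - <<'E'
from h import *
a=dict(np.load("w0.npz"))
p=a["pixels"][:,:,::-1].copy()
j=[.4459,.3459,np.radians(36.6)]
for P in [box(a,j,0,.016,-.126,-.006,.012,.024),box(a,j,-.11,.016,0,.016,.012,.024),box(a,j,-.12,.016,-.135,.016,.012,.012),w2([.5465,.4109,np.radians(-47.9)],BAR,.0159)]:
    cv2.polylines(p,[np.round(np.array([proj(a,q) for q in P])*16).astype(int).astype(np.int32)],True,(255,0,255),1,cv2.LINE_AA,4)
cv2.imwrite("pics/jf.png",cv2.resize(p[110:390,120:400],None,fx=2.1,fy=2.1,interpolation=cv2.INTER_CUBIC))
E
```

```text
ell w [507.6 -68.3] -121.2 0.14807277608785685
ell top [509.5 -68.7] -121.3 0.10195221445221446
```

View pics/jf.png

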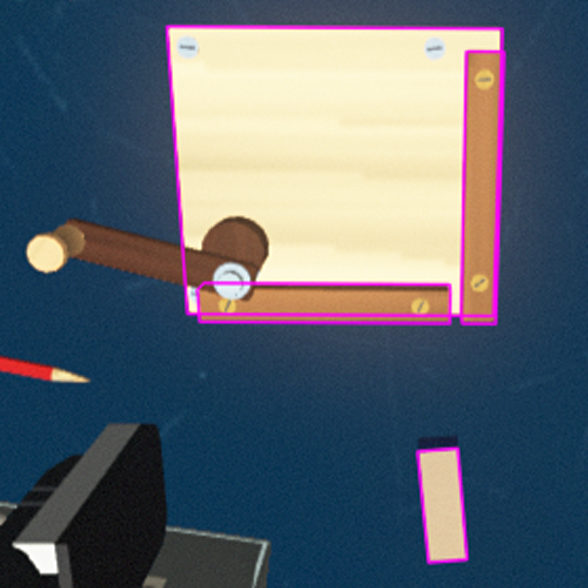

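The fit is good. Now I'll pick the L and set it down short of the corner.

```bash
cat >> h.py <<'E'
JIG=[.4459,.3459,np.radians(36.6)]
def jw(x,y,z):
    """jig mm -> world m, z in m"""
    return w2(JIG,[[x/1e3,y/1e3]],z)[0]
JPHI=126.6
def st(r,tag=""):
    print(tag,"t%.1f"%r.current_t(),"p",np.round(np.array(r.current_tool_pos())*1e3,1),"F",np.round(r.current_contact_force(),1),"op %.3f"%r.current_opening())
E
python3 - <<'E'
from h import *
from cell import r,optics
e=[.508,-.0684,np.radians(-121.2)]
g=w2(e,[[-.0198,-.004]],0)[0]
q=quat(58.8)
r.set_gripper(.46,40)
r.move_to(g+[0,0,.08],q); r.move_linear(g+[0,0,.0245],vel=.1); st(r,"down")
r.set_gripper(0,40); st(r,"grip")
r.move_linear(g+[0,0,.17],vel=.25)
st(r,"lift")
# L mid target in jig: offset (-36,-24) from home; grip at L(-19.8,-4) -> jig +( -4, +19.8)
m=(-68.8,-55.2); t=jw(m[0]-4,m[1]+19.8,0); Q=quat(JPHI-1e-6)
r.move_to(t+[0,0,.17],Q); r.move_linear(t+[0,0,.06],vel=.2); r.move_linear(t+[0,0,.0372],vel=.06); st(r,"place")
r.set_gripper(.36); st(r,"rel")
r.move_linear(t+[0,0,.10],vel=.2)
im=wimg(r,optics);np.savez("w2.npz",**im);cv2.imwrite("pics/w2.png",im["pixels"][:,:,::-1]);st(r)
E
```

```text
down t5.0 p [515.3 -49.5  25. ] F [-0.1 -1.3 -0.6] op 0.464
grip t5.3 p [515.4 -49.5  25.4] F [-1.2  0.2  6.6] op 0.257
lift t6.0 p [514.2 -49.3 169. ] F [-0.9  0.3 -1.3] op 0.254
place t8.5 p [408.6 274.   36.9] F [ 0.1 -0.6  1.1] op 0.252
rel t8.8 p [408.4 274.1  37. ] F [ 0.6 -0.1  0. ] op 0.363
 t9.3 p [408.3 273.9  99.6] F [-0.9 -0.4 -0.4] op 0.359
```

View pics/w2.png

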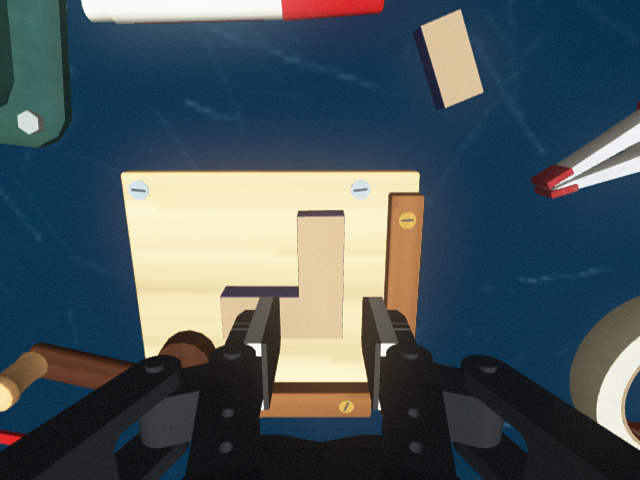

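The L lies square on the base at about (320,290), clear of the fences. Now I'll push it home with the closed fingers in its notch corner.

```bash
cat >> h.py <<'E'
def fj(r):
    F=np.array(r.current_contact_force());c,s=np.cos(JIG[2]),np.sin(JIG[2]);return np.array([c*F[0]+s*F[1],-s*F[0]+c*F[1],F[2]])
def pj(r):
    p=np.array(r.current_tool_pos())[:2]-JIG[:2];c,s=np.cos(JIG[2]),np.sin(JIG[2]);return np.array([c*p[0]+s*p[1],-s*p[0]+c*p[1]])*1e3
def push(r,p,d,z,n,lim,vel=.03):
    """step from jig p by d (mm) up to n times until the force against d, less its start value, passes lim"""
    p=np.array(p,float);d=np.array(d,float);u=d/np.linalg.norm(d);f0=fj(r)[:2]
    for i in range(n):
        p=p+d;r.move_linear(jw(*p,z),vel=vel);f=-(fj(r)[:2]-f0)@u
        if f>lim: break
    print("push",i+1,"cmd",p.round(1),"at",pj(r).round(1),"F",fj(r).round(1),"f %.1f t%.1f"%(f,r.current_t()));return p
E
python3 - <<'E'
from h import *
from cell import r,optics
r.set_gripper(0,40)
z=.041
r.move_linear(jw(-77,-67,.10),vel=.25); r.move_linear(jw(-77,-67,z),vel=.12); st(r,"in notch"); print(fj(r))
p=push(r,(-77,-67),(2,1.35),z,6,3); 
p=push(r,p,(4,2.67),z,5,4,.06)
p=push(r,p,(1.2,.8),z,12,6)
p=push(r,p,(1,0),z,14,6); p=push(r,p,(0,1),z,14,6)
E
```

```text
in notch t10.6 p [424.1 246.6  41.3] F [0.3 0.  0.3] op 0.001
[ 0.26465589 -0.16421689  0.30487231]
push 6 cmd [-65.  -58.9] at [-64.9 -58.8] F [-0.6  0.7  0.6] f 0.3 t12.1
push 5 cmd [-45.  -45.6] at [-44.8 -45.4] F [ 1.  -0.3  0.1] f -0.8 t13.4
push 9 cmd [-34.2 -38.4] at [-35.2 -38.4] F [-5.  -2.6  1.5] f 6.3 t15.6
push 2 cmd [-32.2 -38.4] at [-35.  -38.3] F [-13.7  -1.9   8.8] f 8.6 t16.1
push 3 cmd [-32.2 -35.4] at [-35.  -36.1] F [-13.2 -10.7   4.8] f 8.8 t16.9
```

```bash
python3 - <<'E'
from h import *
from cell import r,optics
r.move_linear(jw(-41,-42,.041),vel=.1); r.move_linear(jw(-41,-42,.10),vel=.25); r.move_linear(jw(-80,-55,.17),vel=.25)
im=wimg(r,optics);np.savez("w3.npz",**im);st(r)
lo,hi=(8,30,140),(28,150,255)
p=im["pixels"][:,:,::-1];cv2.imwrite("pics/w3.png",cv2.resize(p[120:420,100:500],None,fx=2,fy=2))
x,f,n=fitjig(im,JIG);print("jig",(x[:2]*1e3).round(1),np.degrees(x[2]).round(2),f/n)
E
```

```text
t18.1 p [414.2 254.1 168.9] F [ 0.   0.1 -0.2] op -0.000
jig [445.4 346.8] 36.82 0.3715069048090403
```

View pics/w3.png

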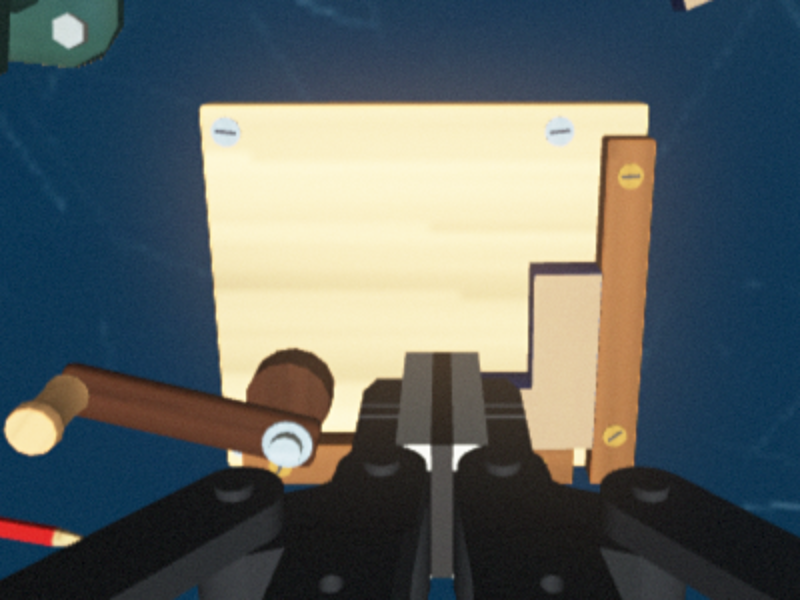

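The L is home along both fences. Now the bar: first I'll check clearance to the drawers, then pick it.

```bash
python3 - <<'E'
from h import *
from cell import r,optics
b=[.5465,.4109,np.radians(-47.9)];g=w2(b,[[0,-.017]],0)[0]
t=dict(np.load("top0.npz"));v,u=np.mgrid[0:480,0:640];d=t["depth"]
C=np.stack([(u-t["cx"])/t["fx"]*d,(v-t["cy"])/t["fy"]*d,d,np.ones_like(d)],-1)@np.linalg.inv(t["camera_from_world"]).T
k=(d>0)&(C[...,2]>.06)&(C[...,2]<.4)&(np.hypot(C[...,0],C[...,1])>.3);P=C[k][:,:3]
D=np.hypot(P[:,0]-g[0],P[:,1]-g[1]);i=D.argmin();print("nearest tall",D[i],P[i],"grip",g)
if D[i]<.075: raise SystemExit
r.set_gripper(.46,40)
r.move_to(g+[0,0,.10],quat(132.1)); r.move_linear(g+[0,0,.0265],vel=.1); st(r,"down")
r.set_gripper(0,40); st(r,"grip"); r.move_linear(g+[0,0,.10],vel=.25)
p=np.array([-32.7-17-7,-72.7-3.5]); Q=quat(JPHI)
r.move_to(jw(*p,.10),Q); r.move_linear(jw(*p,.055),vel=.15); r.move_linear(jw(*p,.0395),vel=.06); st(r,"over")
p=push(r,p,(1,0),.0395,12,5)
p=push(r,p,(0,1),.0395,9,4)
p=push(r,p,(1,0),.0395,3,4)
im=wimg(r,optics);np.savez("w4.npz",**im);cv2.imwrite("pics/w4.png",im["pixels"][:,:,::-1])
E
```

```text
nearest tall 0.09082362188695764 [0.59657388 0.33378204 0.10999346] grip [0.53388641 0.39950275 0.        ]
down t20.2 p [534.2 399.7  27.1] F [ 1.4 -0.2  0.5] op 0.462
grip t20.5 p [534.3 399.8  27.4] F [-0.8 -1.4  5.8] op 0.225
over t22.5 p [445.8 250.9  39.3] F [-1.  -0.5  0.7] op 0.228
push 9 cmd [-47.7 -76.2] at [-49.7 -76. ] F [-10.3  -0.9   3. ] f 9.2 t24.8
push 3 cmd [-47.7 -73.2] at [-49.7 -73.7] F [-10.9  -7.4   2.4] f 6.5 t25.5
push 2 cmd [-45.7 -73.2] at [-49.5 -73.7] F [-19.6  -9.8  11.2] f 8.7 t26.0
```

View pics/w4.png

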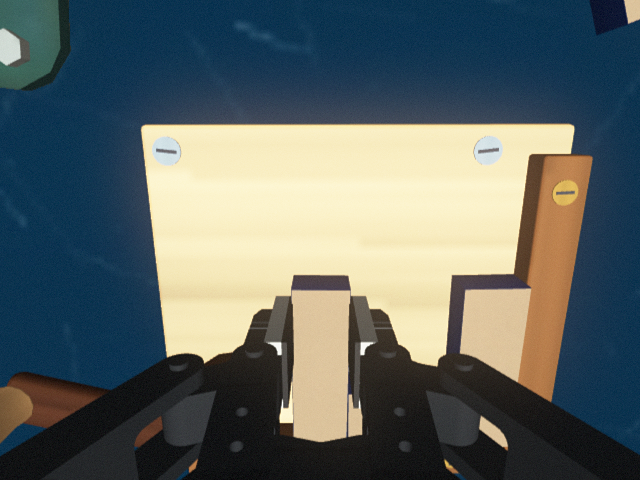

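The bar is held and pressed against both stops, at about (320,360). I'll relax, release and look.

```bash
python3 - <<'E'
from h import *
from cell import r,optics
r.move_linear(jw(-49.7,-73.5,.0395),vel=.1); print(fj(r).round(1)); r.set_gripper(.34); st(r,"rel")
r.move_linear(jw(-49.7,-73.5,.10),vel=.25); r.move_linear(jw(-95,-75,.17),vel=.25)
im=wimg(r,optics);np.savez("w5.npz",**im)
p=im["pixels"][:,:,::-1];cv2.imwrite("pics/w5.png",cv2.resize(p[130:430,100:500],None,fx=2,fy=2))
t=dict(np.load("w0.npz"))
for nm,k,u,v in(("w0",t,141.9,230),("top",dict(np.load("top0.npz")),358.5,224)):
    q=bp(k,u,v,.065)[:2]-JIG[:2];c,s=np.cos(JIG[2]),np.sin(JIG[2]);j=np.array([c*q[0]+s*q[1],-s*q[0]+c*q[1]])*1e3-[-8,-106.4]
    print(nm,"r",np.hypot(*j),"ang",np.degrees(np.arctan2(j[1],j[0])))
st(r)
E
```

```text
[-4.6 -6.2 -0. ]
rel t26.6 p [450.1 257.7  39.6] F [ 0.6 -0.3  0.2] op 0.341
w0 r 73.60399818550104 ang -105.78770869382767
top r 76.26686271548405 ang -104.58816630763997
 t27.5 p [414.1 229.  168.9] F [ 0.9 -1.3  0.9] op 0.337
```

View pics/w5.png

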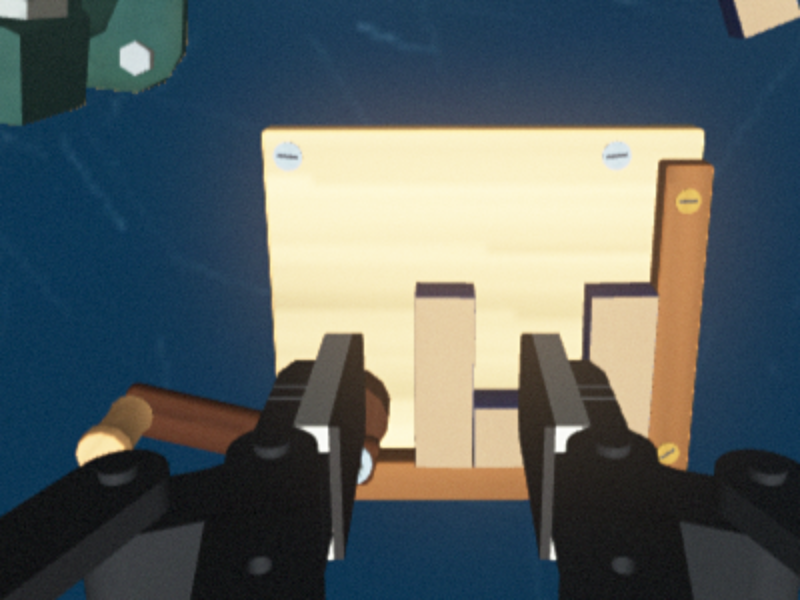

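Both parts are home. The bar is flush on the short limb's end at (475,430) and on the back fence. Now I'll swing the cam.

```bash
cat > cam.py <<'E'
from h import *
from cell import r,optics
PV=np.array([-8,-106.4]);A0=-105.2
def pt(ang,z,rad=75): a=np.radians(ang);return jw(*(PV+rad*np.array([np.cos(a),np.sin(a)])),z)
def rot(ang): return quat(36.6+ang+90)
def theta():
    d=pj(r)-PV;a=np.degrees(np.arctan2(d[1],d[0]));a=a-360 if a>0 else a
    t=np.radians(-100-a);u=np.array([np.sin(np.radians(a)),-np.cos(np.radians(a))]);return t,np.hypot(*d),-fj(r)[:2]@u,fj(r)
def show(tag): t,d,f,F=theta();print(tag,"th %.3f rad %.1f f %.1f"%(t,d,f),F.round(1),"t%.1f"%r.current_t());return t,f
E
python3 - <<'E'
from cam import *
r.set_gripper(.5,60)
r.move_to(pt(A0,.14),rot(A0)); r.move_linear(pt(A0,.068),vel=.12); show("down")
r.set_gripper(0,60); st(r,"grip"); show("grip")
for a in np.append(np.arange(A0-8,-166,-8),[-166]):
    r.move_linear(pt(a,.068),rot(a),vel=.1); t,f=show("%.0f"%a)
    if f>25: break
a=-166
while a>-196:
    a-=2; r.move_linear(pt(a,.068),rot(max(a,-180)),vel=.06); t,f=show("%.0f"%a)
    if f>22 or t>1.37: break
im=wimg(r,optics);np.savez("w6.npz",**im)
E
```

```text
down th 0.086 rad 75.0 f 0.4 [ 0.3 -0.3  0.1] t30.0
grip t30.4 p [530.8 186.   68.8] F [-1.3 -1.   6.2] op 0.154
grip th 0.084 rad 75.1 f -1.5 [-1.6 -0.   6.2] t30.4
-113 th 0.227 rad 75.1 f -1.6 [-2.1 -1.1  7. ] t30.7
-121 th 0.366 rad 75.1 f -1.0 [-1.8 -1.   6.6] t31.0
-129 th 0.506 rad 75.0 f -1.3 [-2.  -0.5  6.8] t31.3
-137 th 0.646 rad 74.9 f 0.3 [-1.6 -1.8  7.2] t31.6
-145 th 0.786 rad 74.8 f 0.1 [-1.4 -1.1  7.5] t31.9
-153 th 0.927 rad 74.7 f -0.8 [-2.1 -0.2  7.5] t32.2
-161 th 1.065 rad 74.6 f 1.2 [-0.2 -1.4  7.7] t32.5
-166 th 1.142 rad 74.6 f 5.0 [-0.5 -5.3  5.5] t32.7
-168 th 1.177 rad 74.4 f 3.4 [-0.4 -3.5  7.2] t33.0
-170 th 1.206 rad 74.5 f 8.3 [-1.6 -8.7  5.8] t33.2
-172 th 1.250 rad 74.3 f 0.8 [ 0.4 -0.7  7.3] t33.5
-174 th 1.283 rad 74.3 f 3.3 [ 0.1 -3.3  6.9] t33.7
-176 th 1.308 rad 74.4 f 11.2 [ -1.9 -11.4   5.8] t34.0
-178 th 1.329 rad 74.5 f 21.7 [ -4.9 -22.1   3.9] t34.2
-180 th 1.376 rad 74.0 f 17.6 [ -6.  -17.7   4.7] t34.5
```

The cam bites with about 20 N and θ is about 1.376. I'll relax, release and check.

```bash
python3 - <<'E'
from cam import *
t,_=show("hold"); a=-100-np.degrees(t)
r.move_linear(pt(a-1,.068,74.3),vel=.05); show("relax")
r.set_gripper(.45); show("rel")
p=np.array(r.current_tool_pos()); r.move_linear(p+[0,0,.09],vel=.2)
r.move_to(jw(-110,-70,.20),quat(JPHI)); r.sleep(.3)
im=wimg(r,optics);np.savez("w7.npz",**im)
x=im["pixels"][:,:,::-1];cv2.imwrite("pics/w7.png",cv2.resize(x[130:430,100:500],None,fx=2,fy=2))
r.move_to([.3,.25,.3],quat(JPHI)); tp=dict(optics.get_image("top"));np.savez("top1.npz",**tp)
c=tp["pixels"][180:330,225:385,::-1];cv2.imwrite("pics/top1.png",cv2.resize(c,None,fx=5,fy=4,interpolation=cv2.INTER_CUBIC)[:600])
st(r)
E
```

```text
hold th 1.373 rad 74.4 f 23.2 [ -0.9 -23.2   1.7] t34.5
relax th 1.373 rad 74.1 f 11.9 [ -4.8 -12.1   8.9] t34.8
rel th 1.393 rad 74.4 f -0.0 [0.1 0.  0.1] t35.1
 t39.4 p [300.5 249.7 298.9] F [ 0.8  0.6 -0.3] op 0.446
```

View pics/w7.png

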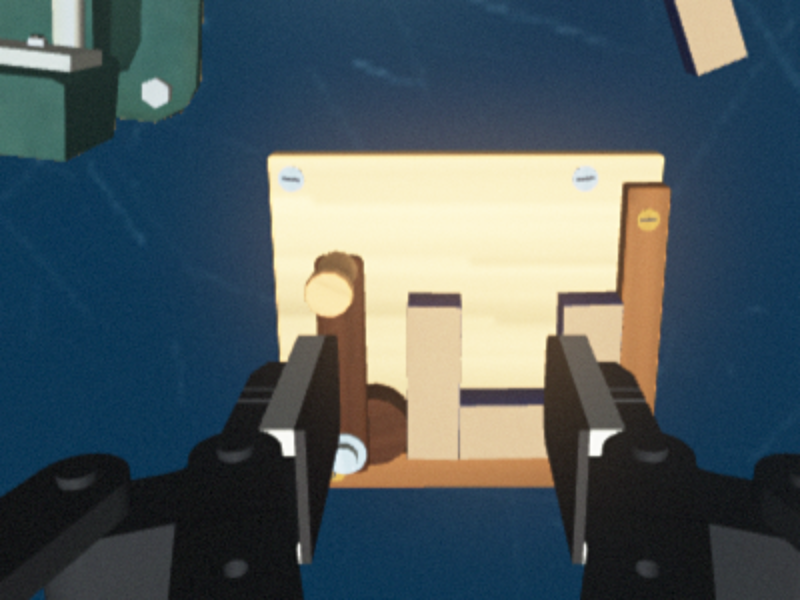

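The lever now lies along the jig's front direction at (340,270), and the cam presses the bar at (405,425). The bar is flush on the fence and the limb end. Handing in.

```bash
python3 -c "
from cell import r
print(r.hand_in())"
```

```text
the job is handed in; nothing more can be done
None
```

The L and then the bar are seated home in the jig, the cam is swung to about 1.37 rad and grips the bar, the gripper has let go clear of everything, and the job was handed in at about 39 s.

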